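# Unlock the guard and ratchet the index table round to the pointer

### The arm

A 6-joint arm with a two-finger parallel gripper is mounted at the origin on the work surface. World frame = base frame: x ahead of the robot, y to its left, z up, the work surface at z = 0. Lengths are in mm, angles in rad, forces in N, time in s.
With the tool pointing down it reaches from about 350 to 875 mm from the base axis. Payload 4.2 kg.
Tool frame: the origin (TCP) lies at the very end of the fingers, on their centre line; the grasp point (between the pads) lies 19 mm behind it; z points along the fingers, y is the line along which they close (so a half turn about z gives the same grasp; the last joint's range is limited). The gripper opens to 85 mm and grips with 20 to 120 N. Pads are 22 mm wide; open, the fingers measure 114 mm over their backs; the gripper's body (76 mm by 85 mm) begins 54 mm behind the grasp point. The pads swing forward as they close: fully open they stand 13 mm farther back than shut.
Start: joints at [-0.957, 0.385, 0.008, 0, -1.194, -0.259], TCP at [217.141, -586.045, 231.312] pointing down, gripper open.
Joint ranges: [-3.14, 3.14], [-1.21, 2.06], [-1.07, 1.41], [-3.16, 2.05], [-2.99, -0.16], [-3.1, 3.1]. Speed limits (rad/s): [2.79, 2.79, 3.14, 3.14, 3.14, 3.14].

### API

Orientations are given as a unit quaternion [x, y, z, w].
In Python, from bench import arm, optics gives the robot as it stands. The module is installed in compiled form; this text tells all that it offers.
- The arm moves only by the tool step_arm, never from a script. Its argument "motion" is a list of rows, each an object with "dr": the turn, a rotation vector about the tool's x, y, z in units of 8 degrees (1.0 is 8 degrees), a list of three; "slide": the shift along the tool's x, y, z in mm, a list of three; "jaw": the finger opening in mm, from 0 to 85.4. A call has exactly 8 rows; each row is the pose to reach, as a shift and turn from the pose commanded when the call began, along the tool's axes at that moment; what a row does not reach only later rows make up. A row lasts 1/8 s, in which the tool goes at most 62.5 mm and 10.7 degrees, less where a joint would pass 70% of its speed; a pose out of reach is approached as far as the arm can. A call with a gripper value outside its range is refused whole. The fingers move at their own pace and stop on an object; the grip force is fixed at half the most. Time passes only in rows, so rows that repeat a pose let the fingers close, or fill a call up. It gives the time, the measured TCP pose, the force, the opening and the grip force at its end, in the units of the state.
- arm.read_state(): the state, without advancing time (a new reading comes with each control period).
- optics.get_image(name): name is "scene" or "top" or "wrist"; returns the picture (480x640x3 uint8, blue, green, red); there is no depth.
- optics.camera_info(name): a dict with "camera_matrix" (3x3 intrinsics, pixels), "view" (4x4, takes a point from world to camera coordinates); the wrist camera has in their place "T_tool_cam" (4x4, takes a point from camera to tool coordinates, whose origin is the TCP and whose axes are the flange's). Camera axes: x right, y up, looking along -z (the intrinsics and any distortion apply to the point x, -y, -z); pixel columns grow to the right and rows downward; lengths in mm; the calibration is good to about 2 mm. A picture is of the moment at which its call begins: read the wrist's pose just before it. camera_info takes no time and is no camera call.
- arm.job_done(): hands the job in; it is judged then, once.
The state is a dict: "clock": time; "joints": joint angles; "joint_vel": joint speeds; "joint_efforts": joint torques, N m; "position": TCP position; "ee_rot": TCP orientation; "contact_force": force on the tool from outside, world axes, zero at the start; "wrist_torque": the same for the moment, N m; "gripper_width": finger opening in mm; "grasp_force": force on a finger pad.
Only numpy, scipy, OpenCV 4.12 (cv2) and the standard library are available. Lean on these libraries where they do the work, as an engineer would, in place of code of your own. Each camera call takes 0.05 s, during which the arm holds its last target. There are 200 camera calls.

### The job

Turn the T-shaped key on the clear guard plate a quarter turn counter-clockwise to free its cam latch, then swing the plate all the way out to the side, off the ratchet lever. Work the lever in full strokes, letting it come back each time so that each stroke advances the index table one tooth, and stop when the nest that carries the brass part stands under the tip of the pointer, with the lever let go and sprung back home. Turn the table only with the lever, never by touching the table itself (it cannot be turned back), and leave the other things on the bench where they are.

Things in the scene. Friction and masses are not known exactly. Their poses are not given: they have to be found in the camera images.
- machine: bench index table bolted down: grey base plate, x -140 to 160 mm, y -230 to 140 mm, 10 mm thick. Origin on the bench top on the round table's vertical axis; z up. In its frame: lever handle near (-47, -153) at rest, guard pivot column (d 22) at (115, -185), keeper column of the latch (12 square, 96 high) at (-90, -210), pointer post (d 14, pointer 94 high) at (0, 128) mm.
- wheel: the round index table: steel ratchet wheel, 16 saw teeth (tip radius 106 mm, top 39 mm above the bench) under an aluminium disc (radius 86, top 49) with 16 dark nests on a 70 mm radius, one tooth (22.5 degrees) apart. Origin on its axis, 24 mm up. It turns counter-clockwise seen from above, one tooth a stroke; a holding pawl, with a light spring against it, stops it turning back.
- part_top (a point): top centre of the brass part, an upright stepped bushing (d 19 mm, upper half d 12) fixed in the only loaded nest; 70 mm from the table's axis, 84 mm above the bench. It turns with the table. At the start it stands three to five teeth (as many full lever strokes; before the first it may lie up to a fifth of a tooth short) clockwise of the pointer, seen from above.
- pointer_tip (a point): tip of the fixed dark pointer that reaches in over the table from the machine's +y side: 91 mm above the bench, 70 mm from the table's axis. The part is in place when its top is right below this tip.
- lever_grip (a point): on the axis of the black lever handle, an upright cylinder d 22 mm reaching from 35 to 85 mm above the bench; this point is 73 mm above the bench. The handle moves on a circle of radius 160 mm about the table's axis. Until the guard is swung away the plate is 15 mm above the handle.
- lever (a joint): ratchet lever angle, rad: 0 at rest (sprung back), grows counter-clockwise seen from above, hard stop at 0.56. At rest the handle lies at -107 degrees in the machine's frame, so the stroke goes from its -x side to its +x side. The table gains one tooth when the lever passes about 0.50 and returns below about 0.06; shorter strokes gain nothing. 3 to 8 N at the handle.
- guard (a joint): guard plate angle, rad: 0 closed, grows counter-clockwise seen from above as its key end swings out to the machine's -y side, stop at 1.75. It stays where it is left; about 2 N at the post moves it. All the way out to the side means beyond 1.2, about square to its closed position or more.
- guard_pivot (a point): on the vertical pivot axis of the guard plate, 106 mm above the bench (the plate's top face). The plate is clear, 205 by 85 mm, 6 mm thick with an aluminium rim; closed, it reaches from the pivot in the machine's -x direction.
- guard_post (a point): on the black upright post of the guard plate, d 16 mm, from 106 to 146 mm above the bench, 80 mm from the pivot, on the plate's long centre line; this point is 130 mm above the bench.
- key (a joint): key angle, rad: 0 locked, grows counter-clockwise seen from above relative to the plate, stop at 1.6; the latch is free beyond about 1.2. Stiff by friction (0.04 N m), stays where it is left.
- key_grip (a point): centre of the T key's upright blade, 42 mm long, 10 mm thick, from 113 to 139 mm above the bench; this point is 129 mm above the bench, 180 mm from the guard pivot. Its own x axis lies along the blade's length (locked and closed, that is the machine's x axis); it turns with the key.
- spray_can: bystander: upright bare metal can, d 58 mm, 150 mm high, origin under its centre.
- pen_cup: bystander: empty steel pen cup, d 72 mm, 85 mm high, origin under its centre.
- screwdriver: bystander: screwdriver lying on the bench, 190 mm long, origin under its middle.

How it is judged (in metres and radians):
On the way, in this order (a step that is already met when the one before it is completed fails the run):
1. the key is turned a quarter turn counter-clockwise (value of joint key above 1.2 rad), for 0.2 s.
2. the guard plate is swung out to the side (value of joint guard above 1.2 rad), for 0.2 s.
3. the brass part stands under the pointer (horizontal distance between part_top and pointer_tip below 0.009 m), for 0.3 s.
At the end, for the whole second after the job is handed in: the guard plate is open beyond 1.2 rad, the top of the brass part is within 9 mm horizontally of the pointer tip, the lever is released and back within 0.06 rad of home, and the table is at rest (value of joint guard above 1.2 rad and horizontal distance between part_top and pointer_tip below 0.009 m and value of joint lever below 0.06 rad and angular speed of wheel below 0.1 rad/s); the robot touches nothing.
It fails at once if the robot pushes the index table itself (contact force between any of the fingers, the arm and wheel above 2 N).
It fails at once if a bystander is displaced by more than 30 mm (distance of any of spray_can, pen_cup, screwdriver from where it was at the start of the episode above 0.03 m).
It also fails if it takes over 72 s, if anything falls off the work surface, if the arm or the gripper's body presses on something with over 40 N, if the wrist force passes 120 N, or if a joint passes its speed limit or range.

## Working session

There is one attempt and no reset: what is moved stays moved. The work goes in short steps, Python scripts to look and compute and a tool call to move; the robot and the scene stay as the last step left them, time stands still between calls to the robot, and variables do not carry over. Pictures are saved under pics/ and viewed, at most 10 in all, crops included, and the job is handed in when it is done.

Besides the shell and the picture viewer there is one more tool, called after "Emit:" as a command line: name --argument value ..., lists and objects as JSON in quotes. step_arm: Moves the arm, as the interface text tells. Its arguments: {"type":"object","properties":{"motion":{"type":"array","items":{"type":"object","properties":{"dr":{"type":"array","items":{"type":"number"}},"slide":{"type":"array","items":{"type":"number"}},"jaw":{"type":"number"}}}}},"required":["motion"]}

```bash
mkdir -p pics; python3 - <<'E'
from bench import arm, optics
import cv2, numpy as np
np.set_printoptions(precision=4,suppress=True)
for n in ("scene","top"):
    cv2.imwrite(f"pics/{n}0.png",optics.get_image(n)); 
for n in ("scene","top","wrist"): print(n,optics.camera_info(n))
print(arm.read_state())
E
```

```text
scene {'camera_matrix': array([[537.8309,   0.    , 321.0306],
       [  0.    , 537.8309, 240.3607],
       [  0.    ,   0.    ,   1.    ]]), 'view': array([[    0.0972,     0.9951,     0.0158,  -111.7263],
       [   -0.8089,     0.0697,     0.5838,   370.5621],
       [    0.5799,    -0.0696,     0.8117, -1416.5537],
       [    0.    ,     0.    ,     0.    ,     1.    ]])}
top {'camera_matrix': array([[552.0084,   0.    , 314.2212],
       [  0.    , 552.0084, 248.4318],
       [  0.    ,   0.    ,   1.    ]]), 'view': array([[    0.0007,    -0.9996,     0.0296,    56.6268],
       [    0.9881,     0.0052,     0.1534,  -552.2875],
       [   -0.1535,     0.0291,     0.9877, -1021.4427],
       [    0.    ,     0.    ,     0.    ,     1.    ]])}
wrist {'camera_matrix': array([[418.8601,   0.    , 324.7959],
       [  0.    , 418.8601, 242.5248],
       [  0.    ,   0.    ,   1.    ]]), 'T_tool_cam': array([[  -0.0007,    0.9568,    0.2908,   74.1413],
       [   1.    ,    0.0005,    0.0007,   -0.2101],
       [   0.0005,    0.2908,   -0.9568, -142.7086],
       [   0.    ,    0.    ,    0.    ,    1.    ]])}
{'clock': 0.1, 'joints': array([-0.9574,  0.3855,  0.0068, -0.0004, -1.194 , -0.2586]), 'joint_vel': array([ 0.0004, -0.0019,  0.0041,  0.0023, -0.0011, -0.0002]), 'joint_efforts': array([ -0.0005, -39.332 ,  18.8929,   4.198 ,  -0.0026,  -0.    ]), 'position': array([ 216.9367, -585.5864,  230.3311]), 'ee_rot': array([-0.1763,  0.9843,  0.001 , -0.0002]), 'contact_force': array([ 0.2377, -0.0258, -0.0706]), 'wrist_torque': array([-0.0384,  0.0055,  0.0209]), 'grasp_force': 0.0, 'gripper_width': 85.6268307688756}
```

View pics/scene0.png

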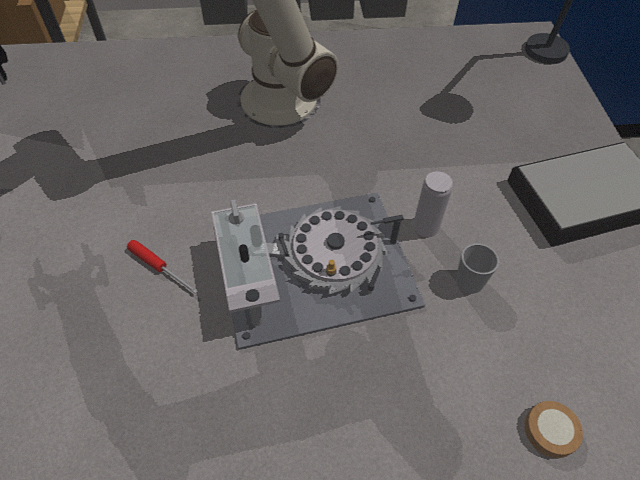

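View pics/top0.png

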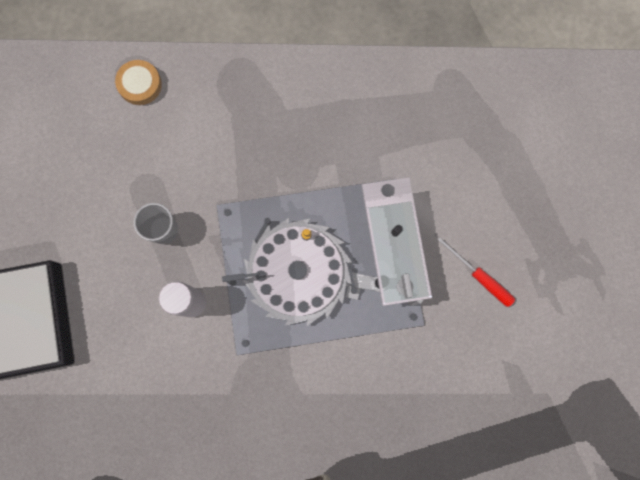

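The scene view shows the closed guard with its pivot disc at (253,296), the T key at (235,212), the black post near (244,253), the hub at (336,241) and the brass part at (331,266). The top view shows the pivot disc at (388,190), the key at about (406,285), the post at (397,231), the hub at (298,270) and the part at (306,233). The base corners in the top view are (219,202), (236,353) and (424,324).

```bash
cat > h.py <<'E'
from bench import arm, optics
import cv2, numpy as np
from scipy.spatial.transform import Rotation as R
np.set_printoptions(precision=2,suppress=True)
def cam(n):
    i=optics.camera_info(n); K=i["camera_matrix"]
    if n=="wrist":
        s=arm.read_state(); T=np.eye(4); T[:3,:3]=R.from_quat(s["ee_rot"]).as_matrix(); T[:3,3]=s["position"]
        return K,np.linalg.inv(T@i["T_tool_cam"])
    return K,i["view"]
def ray(c,uv,z):
    K,V=c; d=np.linalg.inv(K)@[*uv,1]; d=V[:3,:3].T@(d*[1,-1,-1]); o=-V[:3,:3].T@V[:3,3]
    return o+d*(z-o[2])/d[2]
def proj(c,p):
    K,V=c; q=V[:3,:3]@p+V[:3,3]; q=K@(q*[1,-1,-1]); return q[:2]/q[2]
E
python3 - <<'E'
from h import *
t,s=cam("top"),cam("scene")
for n,a,b,z in [("pivot",(388,190),(253,296),106),("key",(406,285),(235,212),134),("post",(397,231),(244,248),146),("hub",(298,270),(336,241),52),("part",(306,233),(331,263),84)]:
    print(n,ray(t,a,z),ray(s,b,z))
for uv in [(219,202),(236,353),(424,324)]: print(ray(t,uv,10))
for n,x,y,w,h in [("top",220,170,220,190),("scene",200,185,230,165)]:
    cv2.imwrite(f"pics/{n}c.png",cv2.resize(cv2.imread(f"pics/{n}0.png")[y:y+h,x:x+w],None,fx=3,fy=3,interpolation=2))
E
```

```text
pivot [652.02 -76.01 106.  ] [649.63 -73.49 106.  ]
key [473.96 -99.52 134.  ] [ 479.45 -101.11  134.  ]
post [567.58 -83.67 146.  ] [573.1 -84.2 146. ]
hub [509.02  89.3   52.  ] [505.23  92.5   52.  ]
part [574.46  74.81  84.  ] [578.07  73.41  84.  ]
[650.03 247.96  10.  ]
[353.1  207.43  10.  ]
[ 408.73 -157.42   10.  ]
```

View pics/topc.png

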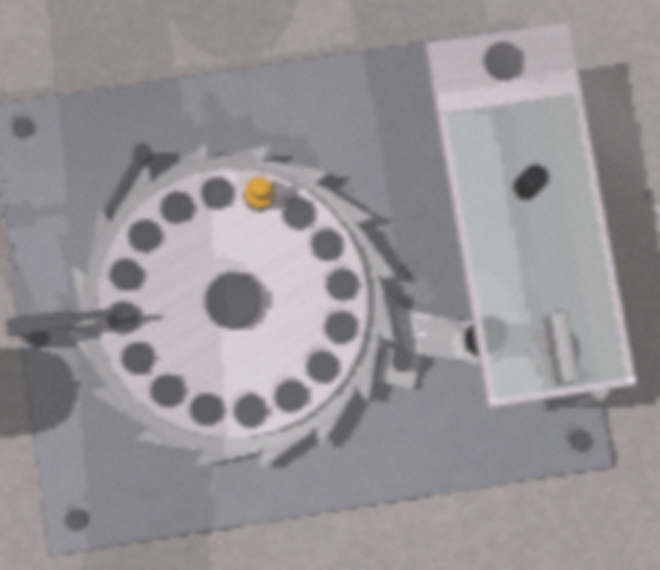

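The base corners, hub, pivot and key agree on a machine origin near (511,89) with yaw about 8.2°. That puts the key near (474,-101) and the pivot near (651,-77). The brass part is five nests short of the pointer. I'll move above the key next.

Emit:
step_arm --motion '[{"dr": [0,0,0.2],"slide": [-40,36,2],"jaw": 40},{"dr": [0,0,0.4],"slide": [-87,78,3],"jaw": 40},{"dr": [0,0,0.6],"slide": [-131,117,5],"jaw": 40},{"dr": [0,0,0.8],"slide": [-175,156,6],"jaw": 40},{"dr": [0,0,1.0],"slide": [-219,195,8],"jaw": 40},{"dr": [0,0,1.2],"slide": [-263,234,9],"jaw": 40},{"dr": [0,0,1.4],"slide": [-306,273,11],"jaw": 40},{"dr": [0,0,1.5],"slide": [-350,312,13],"jaw": 40}]'

```text
clock: 1.1
position: [437.3, -170.0, 218.2]
ee_rot: [-0.072, 0.997, 0.0, -0.0]
contact_force: [1.2, -1.0, 0.0]
gripper_width: 40.4
grasp_force: 0.0
```

Emit:
step_arm --motion '[{"slide": [-23,31,2],"jaw": 40},{"slide": [-46,63,4],"jaw": 40},{"slide": [-46,63,4],"jaw": 40},{"slide": [-46,63,4],"jaw": 40},{"slide": [-46,63,4],"jaw": 40},{"slide": [-46,63,4],"jaw": 40},{"slide": [-46,63,4],"jaw": 40},{"slide": [-46,63,4],"jaw": 40}]'

```text
$.motion[0]: bad value
```

```bash
python3 - <<'E'
from h import *
s=arm.read_state();print(s["position"],s["ee_rot"],s["joints"])
c=cam("wrist"); im=optics.get_image("wrist"); cv2.imwrite("pics/w1.png",im)
p=np.array([474,-101,129.]);print(proj(c,p),proj(c,np.array([651,-77,106.])))
E
```

```text
[ 437.27 -170.03  218.2 ] [-0.07  1.    0.   -0.  ] [-0.02  0.13 -0.38 -0.   -1.06 -1.4 ]
[428.2  320.33] [402.96 510.84]
```

View pics/w1.png

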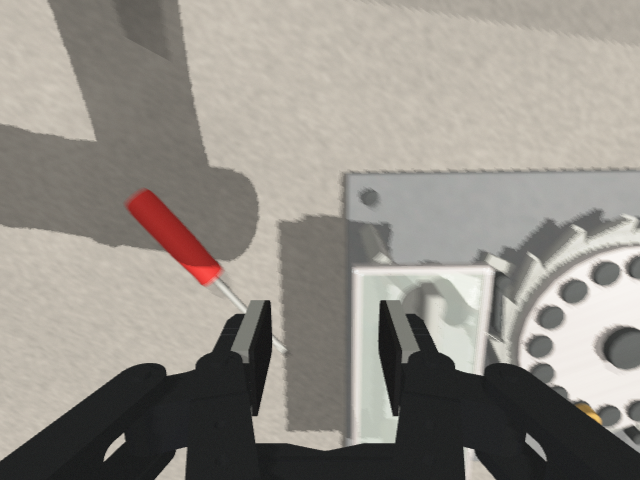

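The move was refused because rows need "dr". The wrist image agrees with the estimate: the key is at about (428,300), where I projected (428,320). I'll go on to above the key.

Emit:
step_arm --motion '[{"dr": [0,0,0],"slide": [-23,31,2],"jaw": 40},{"dr": [0,0,0],"slide": [-46,63,4],"jaw": 40},{"dr": [0,0,0],"slide": [-46,63,4],"jaw": 40},{"dr": [0,0,0],"slide": [-46,63,4],"jaw": 40},{"dr": [0,0,0],"slide": [-46,63,4],"jaw": 40},{"dr": [0,0,0],"slide": [-46,63,4],"jaw": 40},{"dr": [0,0,0],"slide": [-46,63,4],"jaw": 40},{"dr": [0,0,0],"slide": [-46,63,4],"jaw": 40}]'

```text
clock: 2.15
position: [473.3, -103.1, 214.4]
ee_rot: [-0.072, 0.997, 0.0, 0.0]
contact_force: [-0.2, 0.4, -0.3]
gripper_width: 39.6
grasp_force: 0.0
```

```bash
python3 - <<'E'
from h import *
s=arm.read_state();print(s["position"],s["ee_rot"],s["joints"])
c=cam("wrist"); im=optics.get_image("wrist"); cv2.imwrite("pics/w2.png",im)
for p in [(474,-101,139.),(651,-77,106.)]: print(proj(c,np.array(p)))
E
```

```text
[ 473.27 -103.12  214.39] [-0.07  1.    0.    0.  ] [ 0.12  0.16 -0.35 -0.   -1.06 -1.55]
[329.1  257.83]
[325.72 468.85]
```

View pics/w2.png

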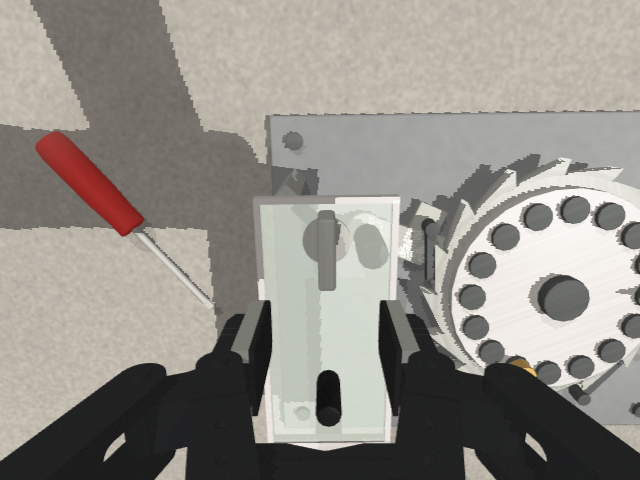

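The key blade top runs from (328,210) to (328,290), square to the image, so it is about 4 mm nearer the robot than estimated. The post is at about (329,395). I'll descend and grip.

Emit:
step_arm --motion '[{"dr": [0,0,0],"slide": [4,1,30],"jaw": 40},{"dr": [0,0,0],"slide": [4,1,60],"jaw": 40},{"dr": [0,0,0],"slide": [4,1,85],"jaw": 40},{"dr": [0,0,0],"slide": [4,1,100],"jaw": 40},{"dr": [0,0,0],"slide": [4,1,100],"jaw": 25},{"dr": [0,0,0],"slide": [4,1,100],"jaw": 5},{"dr": [0,0,0],"slide": [4,1,100],"jaw": 5},{"dr": [0,0,0],"slide": [4,1,100],"jaw": 5}]'

```text
clock: 3.2
position: [469.8, -102.7, 115.1]
ee_rot: [-0.073, 0.997, -0.0, 0.001]
contact_force: [0.4, -1.6, 1.1]
gripper_width: 8.9
grasp_force: 60.9
```

Emit:
step_arm --motion '[{"dr": [0,0,-1.3],"slide": [0,0,0],"jaw": 5},{"dr": [0,0,-2.6],"slide": [0,0,0],"jaw": 5},{"dr": [0,0,-3.9],"slide": [0,0,0],"jaw": 5},{"dr": [0,0,-5.2],"slide": [0,0,0],"jaw": 5},{"dr": [0,0,-6.5],"slide": [0,0,0],"jaw": 5},{"dr": [0,0,-7.8],"slide": [0,0,0],"jaw": 5},{"dr": [0,0,-9.1],"slide": [0,0,0],"jaw": 5},{"dr": [0,0,-10.4],"slide": [0,0,0],"jaw": 5}]'

```text
clock: 4.2
position: [473.2, -105.2, 115.2]
ee_rot: [0.719, -0.695, 0.004, -0.001]
contact_force: [10.6, -17.5, -9.4]
gripper_width: 8.8
grasp_force: 59.4
```

Emit:
step_arm --motion '[{"dr": [0,0,-0.3],"slide": [0,0,0],"jaw": 5},{"dr": [0,0,-0.3],"slide": [0,0,0],"jaw": 5},{"dr": [0,0,-0.3],"slide": [0,0,0],"jaw": 5},{"dr": [0,0,-0.3],"slide": [0,0,0],"jaw": 35},{"dr": [0,0,-0.3],"slide": [0,0,0],"jaw": 35},{"dr": [0,0,-0.3],"slide": [0,0,0],"jaw": 35},{"dr": [0,0,-0.3],"slide": [0,0,-35],"jaw": 35},{"dr": [0,0,-0.3],"slide": [0,0,-70],"jaw": 35}]'

```text
clock: 5.2
position: [468.9, -102.1, 185.0]
ee_rot: [0.731, -0.682, -0.0, 0.0]
contact_force: [0.5, 0.6, -0.3]
gripper_width: 34.6
grasp_force: 0.0
```

```bash
python3 - <<'E'
from h import *
s=arm.read_state();print(s["position"],s["ee_rot"],s["joints"])
c=cam("wrist"); im=optics.get_image("wrist"); cv2.imwrite("pics/w3.png",im)
for p in [(469.5,-102,139.),(568,-89,146.)]: print(proj(c,np.array(p)))
E
```

```text
[ 468.87 -102.15  185.03] [ 0.73 -0.68 -0.    0.  ] [ 0.12  0.18 -0.41 -0.   -0.99 -0.06]
[323.51 276.53]
[112.92 294.39]
```

View pics/w3.png

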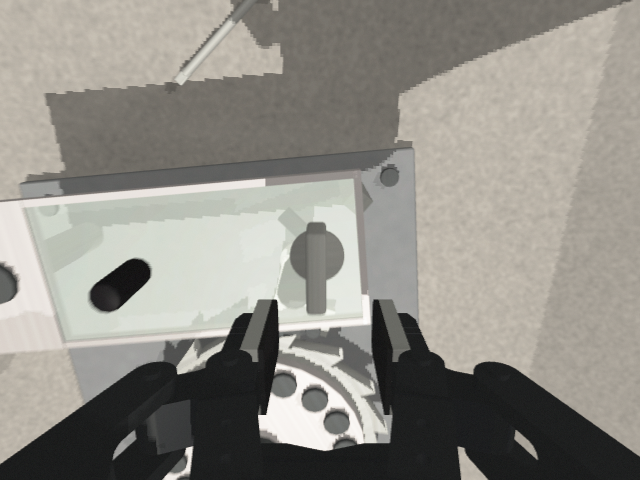

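The key blade now stands square to the plate at about (316,268), so it has turned roughly 85°. The plate has not moved, and the post top at (107,293) is where I predicted. Next I'll cage the post between the open fingers and swing the guard.

Emit:
step_arm --motion '[{"dr": [0,0,1.3],"slide": [-1,-15,0],"jaw": 34},{"dr": [0,0,2.6],"slide": [-2,-30,0],"jaw": 34},{"dr": [0,0,3.9],"slide": [-3,-50,0],"jaw": 34},{"dr": [0,0,5.2],"slide": [-4,-70,0],"jaw": 34},{"dr": [0,0,6.5],"slide": [-5,-85,0],"jaw": 34},{"dr": [0,0,7.8],"slide": [-7,-101,0],"jaw": 34},{"dr": [0,0,9.1],"slide": [-7,-101,0],"jaw": 34},{"dr": [0,0,10.4],"slide": [-7,-101,0],"jaw": 34}]'

```text
clock: 6.25
position: [569.5, -88.0, 184.0]
ee_rot: [-0.091, 0.996, 0.0, -0.0]
contact_force: [-0.0, 0.5, 0.0]
gripper_width: 34.0
grasp_force: 0.0
```

Emit:
step_arm --motion '[{"dr": [0,0,0.2],"slide": [0,0,0],"jaw": 34},{"dr": [0,0,0.2],"slide": [0,0,20],"jaw": 34},{"dr": [0,0,0.2],"slide": [0,0,40],"jaw": 34},{"dr": [0,0,0.2],"slide": [0,0,55],"jaw": 34},{"dr": [0,0,0.2],"slide": [0,0,65],"jaw": 34},{"dr": [0,0,0.2],"slide": [0,0,69],"jaw": 34},{"dr": [0,0,0.2],"slide": [0,0,69],"jaw": 34},{"dr": [0,0,0.2],"slide": [0,0,69],"jaw": 34}]'

```text
clock: 7.25
position: [570.0, -88.6, 115.9]
ee_rot: [-0.08, 0.997, -0.0, 0.001]
contact_force: [0.2, 0.3, 0.4]
gripper_width: 33.7
grasp_force: 0.0
```

```bash
python3 - <<'E'
from h import *
s=arm.read_state();print(s["position"],s["ee_rot"],s["contact_force"])
p=s["position"];M=R.from_quat(s["ee_rot"]).as_matrix();P=np.array([648,-76.5])
v=p[:2]-P;print(np.hypot(*v),np.degrees(np.arctan2(v[1],v[0])))
for a in range(11,90,11):
    r=np.radians(a);q=P+np.array([[np.cos(r),-np.sin(r)],[np.sin(r),np.cos(r)]])@v
    print(a,-a/8,M.T@np.r_[q-p[:2],0])
E
```

```text
[569.98 -88.57 115.95] [-0.08  1.   -0.    0.  ] [0.18 0.31 0.37]
78.9464252330206 -171.20918406535768
11 -1.375 [ -1.36 -15.07   0.  ]
22 -2.75 [ -5.57 -29.61   0.01]
33 -4.125 [-12.47 -43.08   0.03]
44 -5.5 [-21.82 -54.98   0.04]
55 -6.875 [-33.26 -64.88   0.06]
66 -8.25 [-46.39 -72.41   0.07]
77 -9.625 [-60.71 -77.3    0.09]
88 -11.0 [-75.7  -79.37   0.11]
```

Emit:
step_arm --motion '[{"dr": [0,0,-0.7],"slide": [0,-8,0],"jaw": 34},{"dr": [0,0,-1.4],"slide": [-1,-15,0],"jaw": 34},{"dr": [0,0,-2.1],"slide": [-3,-22,0],"jaw": 34},{"dr": [0,0,-2.7],"slide": [-6,-30,0],"jaw": 34},{"dr": [0,0,-3.4],"slide": [-9,-37,0],"jaw": 34},{"dr": [0,0,-4.1],"slide": [-12,-43,0],"jaw": 34},{"dr": [0,0,-4.8],"slide": [-17,-49,0],"jaw": 34},{"dr": [0,0,-5.5],"slide": [-22,-55,0],"jaw": 34}]'

```text
clock: 8.25
position: [599.7, -139.2, 115.9]
ee_rot: [-0.449, 0.894, 0.0, -0.0]
contact_force: [-2.3, 3.3, 1.3]
gripper_width: 34.1
grasp_force: 1.1
```

Emit:
step_arm --motion '[{"dr": [0,0,-0.7],"slide": [0,-8,0],"jaw": 34},{"dr": [0,0,-1.4],"slide": [-1,-15,0],"jaw": 34},{"dr": [0,0,-2.1],"slide": [-3,-22,0],"jaw": 34},{"dr": [0,0,-2.7],"slide": [-6,-30,0],"jaw": 34},{"dr": [0,0,-3.4],"slide": [-9,-37,0],"jaw": 34},{"dr": [0,0,-4.1],"slide": [-12,-43,0],"jaw": 34},{"dr": [0,0,-4.8],"slide": [-17,-49,0],"jaw": 34},{"dr": [0,0,-5.5],"slide": [-22,-55,0],"jaw": 34}]'

```text
clock: 9.25
position: [656.0, -155.5, 115.5]
ee_rot: [0.751, -0.661, -0.001, 0.001]
contact_force: [-2.6, -2.2, 0.9]
gripper_width: 34.0
grasp_force: 1.5
```

Emit:
step_arm --motion '[{"dr": [0,0,-0.3],"slide": [0,-4,0],"jaw": 34},{"dr": [0,0,-0.6],"slide": [0,-7,0],"jaw": 34},{"dr": [0,0,-0.6],"slide": [0,-7,0],"jaw": 34},{"dr": [0,0,-0.6],"slide": [0,-4,0],"jaw": 40},{"dr": [0,0,-0.6],"slide": [0,-3,-15],"jaw": 44},{"dr": [0,0,-0.6],"slide": [0,-3,-40],"jaw": 44},{"dr": [0,0,-0.6],"slide": [0,-3,-60],"jaw": 44},{"dr": [0,0,-0.6],"slide": [0,-3,-60],"jaw": 44}]'

```text
clock: 10.25
position: [661.6, -154.4, 178.7]
ee_rot: [0.777, -0.63, 0.003, -0.002]
contact_force: [0.2, -0.3, -0.4]
gripper_width: 43.8
grasp_force: 0.0
```

```bash
python3 - <<'E'
from h import *
s=arm.read_state();print(s["position"],s["ee_rot"],s["joints"],s["contact_force"])
im=optics.get_image("top"); cv2.imwrite("pics/t4.png",cv2.resize(im[150:400,200:520],None,fx=2.4,fy=2.4,interpolation=2))
t=cam("top")
o=np.array([508.,90]);a=np.radians(8.2);M=np.array([[np.cos(a),-np.sin(a)],[np.sin(a),np.cos(a)]])
f=lambda x,y,z:np.r_[o+M@[x,y],z]
print("handle",f(-47,-153,85),proj(t,f(-47,-153,85)))
E
```

```text
[ 661.64 -154.43  178.73] [ 0.78 -0.63  0.   -0.  ] [ 0.01  0.51  0.08  0.   -1.13  0.2 ] [ 0.23 -0.3  -0.44]
handle [483.3  -68.14  85.  ] [383.71 282.21]
```

View pics/t4.png

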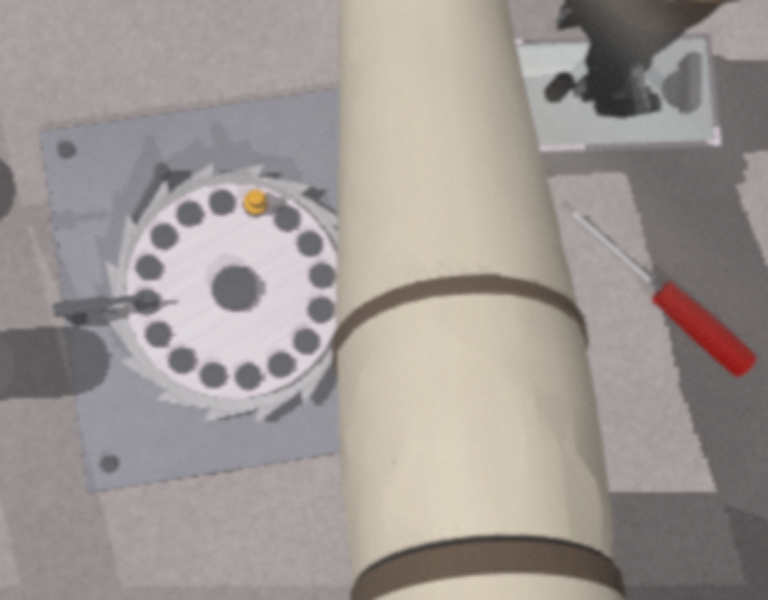

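The guard plate now points out to -y, with its rim almost level in the view, about 85° open. The part at crop (255,201) is still five nests short of the pointer. I'll move above the lever handle, estimated at (483,-68), and look from close by.

Emit:
step_arm --motion '[{"dr": [0,0,0.4],"slide": [-20,26,3],"jaw": 44},{"dr": [0,0,0.8],"slide": [-41,52,6],"jaw": 44},{"dr": [0,0,1.2],"slide": [-61,78,9],"jaw": 44},{"dr": [0,0,1.6],"slide": [-81,104,12],"jaw": 44},{"dr": [0,0,2.0],"slide": [-101,131,15],"jaw": 44},{"dr": [0,0,2.6],"slide": [-122,157,18],"jaw": 44},{"dr": [0,0,2.6],"slide": [-122,157,18],"jaw": 44},{"dr": [0,0,2.6],"slide": [-122,157,18],"jaw": 44}]'

```text
clock: 11.3
position: [481.7, -67.5, 157.3]
ee_rot: [-0.651, 0.759, -0.0, 0.0]
contact_force: [0.6, -0.8, 0.4]
gripper_width: 44.0
grasp_force: 0.0
```

```bash
python3 - <<'E'
from h import *
s=arm.read_state();print(s["position"],s["ee_rot"],s["joints"])
c=cam("wrist"); im=optics.get_image("wrist"); cv2.imwrite("pics/w5.png",im)
for p in [(483.3,-67.9,85.),(507.8,90.2,50)]: print(proj(c,np.array(p)))
E
```

```text
[481.67 -67.49 157.26] [-0.65  0.76 -0.    0.  ] [ 0.2   0.22 -0.43  0.   -0.92 -0.35]
[322.06 258.29]
[323.03 449.18]
```

View pics/w5.png

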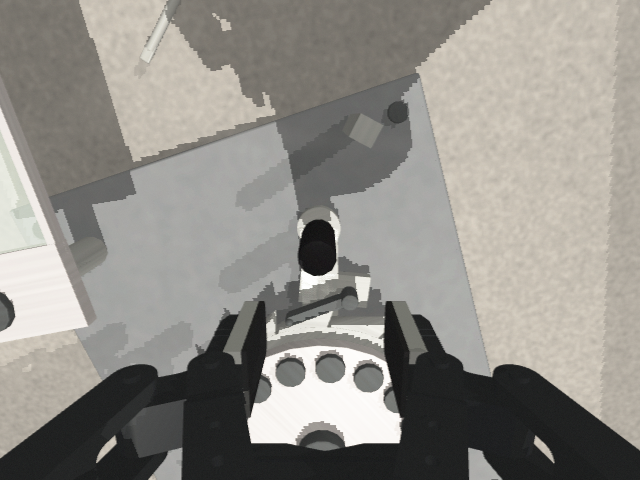

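The handle top is at (318,258), about 2 mm to the left of the prediction. The radius is right, so I'll descend around it.

Emit:
step_arm --motion '[{"dr": [0,0,0],"slide": [1,-4,20],"jaw": 44},{"dr": [0,0,0],"slide": [1,-4,40],"jaw": 44},{"dr": [0,0,0],"slide": [1,-4,60],"jaw": 44},{"dr": [0,0,0],"slide": [1,-4,80],"jaw": 44},{"dr": [0,0,0],"slide": [1,-4,95],"jaw": 44},{"dr": [0,0,0],"slide": [1,-4,98],"jaw": 38},{"dr": [0,0,0],"slide": [1,-4,98],"jaw": 36},{"dr": [0,0,0],"slide": [1,-4,98],"jaw": 36}]'

```text
clock: 12.35
position: [485.8, -69.1, 59.9]
ee_rot: [-0.65, 0.76, -0.0, 0.001]
contact_force: [0.4, -0.3, -0.1]
gripper_width: 35.8
grasp_force: 0.0
```

```bash
python3 - <<'E'
from h import *
s=arm.read_state();print(s["position"],s["ee_rot"],s["contact_force"])
p=s["position"];M=R.from_quat(s["ee_rot"]).as_matrix();P=np.array([507.8,90.2])
v=p[:2]-P;print(np.hypot(*v),np.degrees(np.arctan2(v[1],v[0])))
for a in np.linspace(5,35,7):
    r=np.radians(a);q=P+np.array([[np.cos(r),-np.sin(r)],[np.sin(r),np.cos(r)]])@v
    print(a,-a/8,M.T@np.r_[q-p[:2],0])
E
```

```text
[485.8  -69.13  59.9 ] [-0.65  0.76 -0.    0.  ] [ 0.41 -0.31 -0.14]
160.8409024343347 -97.8623976778055
5.0 -0.625 [ -0.86 -14.01   0.02]
10.0 -1.25 [ -2.93 -27.88   0.04]
15.0 -1.875 [ -6.21 -41.53   0.06]
20.0 -2.5 [-10.66 -54.83   0.08]
25.0 -3.125 [-16.26 -67.7    0.1 ]
30.0 -3.75 [-22.96 -80.03   0.12]
35.0 -4.375 [-30.7  -91.73   0.13]
```

Emit:
step_arm --motion '[{"dr": [0,0,-0.6],"slide": [-1,-14,0],"jaw": 36},{"dr": [0,0,-1.2],"slide": [-3,-28,0],"jaw": 36},{"dr": [0,0,-1.9],"slide": [-6,-41,0],"jaw": 36},{"dr": [0,0,-2.5],"slide": [-11,-55,0],"jaw": 36},{"dr": [0,0,-3.1],"slide": [-16,-68,0],"jaw": 36},{"dr": [0,0,-3.8],"slide": [-23,-80,0],"jaw": 36},{"dr": [0,0,-4.2],"slide": [-29,-89,0],"jaw": 36},{"dr": [0,0,-4.2],"slide": [-29,-89,0],"jaw": 36}]'

```text
clock: 13.35
position: [574.7, -55.2, 59.3]
ee_rot: [0.842, -0.539, -0.003, 0.002]
contact_force: [-5.1, -4.0, 2.7]
gripper_width: 35.9
grasp_force: 2.2
```

```bash
python3 - <<'E'
from h import *
s=arm.read_state();print(s["position"],s["ee_rot"],s["contact_force"],s["grasp_force"])
p=s["position"];M=R.from_quat(s["ee_rot"]).as_matrix();P=np.array([507.8,90.2])
v=p[:2]-P;print(np.hypot(*v),np.degrees(np.arctan2(v[1],v[0])))
for a in np.linspace(5,35,7):
    r=-np.radians(a);q=P+np.array([[np.cos(r),-np.sin(r)],[np.sin(r),np.cos(r)]])@v
    print(a,a/8,M.T@np.r_[q-p[:2],0])
im=optics.get_image("top"); cv2.imwrite("pics/t6.png",im)
hsv=cv2.cvtColor(im,cv2.COLOR_BGR2HSV);m=cv2.inRange(hsv,(12,130,100),(32,255,255))[190:330,230:370]
print(cv2.moments(m,True)["m00"],np.argwhere(m).mean(0)+[190,230]); i0=cv2.imread("pics/top0.png");m=cv2.inRange(cv2.cvtColor(i0,cv2.COLOR_BGR2HSV),(12,130,100),(32,255,255))[190:330,230:370];print(np.argwhere(m).mean(0)+[190,230])
E
```

```text
[574.66 -55.2   59.27] [ 0.84 -0.54 -0.    0.  ] [-5.08 -3.96  2.72] 2.2279930114746094
160.0308424301589 -65.30600912657556
5.0 0.625 [-0.61 13.95  0.1 ]
10.0 1.25 [-2.44 27.79  0.19]
15.0 1.875 [-5.47 41.42  0.29]
20.0 2.5 [-9.67 54.73  0.39]
25.0 3.125 [-15.02  67.62   0.48]
30.0 3.75 [-21.47  80.01   0.58]
35.0 4.375 [-28.98  91.78   0.67]
0.0 [nan nan]
[234.   305.81]<stdin>:10: RuntimeWarning: Mean of empty slice.
  ret = um.true_divide(
```

Emit:
step_arm --motion '[{"dr": [0,0,-0.2],"slide": [0,-4,0],"jaw": 36},{"dr": [0,0,-0.2],"slide": [0,-4,0],"jaw": 36},{"dr": [0,0,0.8],"slide": [-1,17,0],"jaw": 36},{"dr": [0,0,1.7],"slide": [-4,36,0],"jaw": 36},{"dr": [0,0,2.5],"slide": [-9,54,0],"jaw": 36},{"dr": [0,0,3.4],"slide": [-16,72,0],"jaw": 36},{"dr": [0,0,4.2],"slide": [-26,90,0],"jaw": 36},{"dr": [0,0,4.2],"slide": [-26,90,0],"jaw": 36}]'

```text
clock: 14.4
position: [484.1, -68.2, 60.0]
ee_rot: [-0.651, 0.759, -0.0, 0.0]
contact_force: [0.6, 0.1, 0.5]
gripper_width: 35.8
grasp_force: 0.0
```

```bash
cat >> h.py <<'E'
def part(tag):
    for n,(y0,y1,x0,x1) in (("top",(190,330,230,370)),("scene",(200,300,270,400))):
        im=optics.get_image(n); cv2.imwrite(f"pics/{n}_{tag}.png",im)
        m=cv2.inRange(cv2.cvtColor(im,cv2.COLOR_BGR2HSV),(12,130,100),(32,255,255))[y0:y1,x0:x1]
        a=np.argwhere(m)
        if len(a)<8: print(n,"none");continue
        uv=a.mean(0)[::-1]+[x0,y0]; p=ray(cam(n),uv,72)-[507.8,90.2,0]
        print(n,len(a),uv,np.hypot(*p[:2]),"teeth to go",(98.2-np.degrees(np.arctan2(p[1],p[0])))/22.5)
E
python3 - <<'E'
from h import *
s=arm.read_state();print(s["position"],s["contact_force"],s["grasp_force"]);part("s1")
E
```

```text
[484.12 -68.24  59.99] [0.55 0.14 0.49] 0.0
top 63 [291.56 233.17] 69.3342701751495 teeth to go 3.9384422614730883
scene 45 [345.76 264.87] 70.23408772979963 teeth to go 3.921546074016826
```

One tooth gained, and four strokes remain.

Emit:
step_arm --motion '[{"dr": [0,0,-0.6],"slide": [-1,-14,0],"jaw": 36},{"dr": [0,0,-1.2],"slide": [-3,-28,0],"jaw": 36},{"dr": [0,0,-1.9],"slide": [-6,-41,0],"jaw": 36},{"dr": [0,0,-2.5],"slide": [-11,-55,0],"jaw": 36},{"dr": [0,0,-3.1],"slide": [-16,-68,0],"jaw": 36},{"dr": [0,0,-3.8],"slide": [-23,-80,0],"jaw": 36},{"dr": [0,0,-4.4],"slide": [-31,-94,0],"jaw": 36},{"dr": [0,0,-4.4],"slide": [-31,-94,0],"jaw": 36}]'

```text
clock: 15.5
position: [580.7, -53.0, 58.7]
ee_rot: [0.85, -0.527, -0.003, 0.003]
contact_force: [-5.3, -2.4, 4.8]
gripper_width: 36.0
grasp_force: 3.0
```

Emit:
step_arm --motion '[{"dr": [0,0,0],"slide": [0,0,0],"jaw": 36},{"dr": [0,0,0.9],"slide": [-1,20,0],"jaw": 36},{"dr": [0,0,1.8],"slide": [-5,40,0],"jaw": 36},{"dr": [0,0,2.7],"slide": [-11,59,0],"jaw": 36},{"dr": [0,0,3.6],"slide": [-19,77,0],"jaw": 36},{"dr": [0,0,4.4],"slide": [-29,95,0],"jaw": 36},{"dr": [0,0,4.4],"slide": [-29,95,0],"jaw": 36},{"dr": [0,0,4.4],"slide": [-29,95,0],"jaw": 36}]'

```text
clock: 16.5
position: [486.4, -68.1, 59.7]
ee_rot: [-0.651, 0.759, -0.001, 0.001]
contact_force: [-0.3, 0.5, -0.4]
gripper_width: 36.0
grasp_force: 0.0
```

```bash
python3 - <<'E'
from h import *
s=arm.read_state();print(s["position"],s["contact_force"],s["grasp_force"]);part("s2")
E
```

```text
[486.45 -68.06  59.72] [-0.25  0.49 -0.44] 0.0
top 62 [277.81 238.  ] 69.77235400297742 teeth to go 2.93224424658755
scene 44 [358.66 259.84] 71.12664454582684 teeth to go 2.911294731351718
```

Emit:
step_arm --motion '[{"dr": [0,0,-0.6],"slide": [-1,-14,0],"jaw": 36},{"dr": [0,0,-1.2],"slide": [-3,-28,0],"jaw": 36},{"dr": [0,0,-1.9],"slide": [-6,-41,0],"jaw": 36},{"dr": [0,0,-2.5],"slide": [-11,-55,0],"jaw": 36},{"dr": [0,0,-3.1],"slide": [-16,-68,0],"jaw": 36},{"dr": [0,0,-3.8],"slide": [-23,-80,0],"jaw": 36},{"dr": [0,0,-4.4],"slide": [-30,-92,0],"jaw": 36},{"dr": [0,0,-4.4],"slide": [-30,-92,0],"jaw": 36}]'

```text
clock: 17.6
position: [579.4, -53.4, 58.6]
ee_rot: [0.849, -0.528, -0.001, 0.001]
contact_force: [-3.3, -3.4, 1.7]
gripper_width: 35.9
grasp_force: 2.3
```

Emit:
step_arm --motion '[{"dr": [0,0,0],"slide": [0,0,0],"jaw": 36},{"dr": [0,0,0.9],"slide": [-1,20,0],"jaw": 36},{"dr": [0,0,1.8],"slide": [-5,40,0],"jaw": 36},{"dr": [0,0,2.7],"slide": [-11,59,0],"jaw": 36},{"dr": [0,0,3.6],"slide": [-19,77,0],"jaw": 36},{"dr": [0,0,4.4],"slide": [-29,95,0],"jaw": 36},{"dr": [0,0,4.4],"slide": [-29,95,0],"jaw": 36},{"dr": [0,0,4.4],"slide": [-29,95,0],"jaw": 36}]'

```text
clock: 18.6
position: [483.8, -68.6, 59.8]
ee_rot: [-0.651, 0.759, -0.001, 0.001]
contact_force: [0.1, 0.8, -0.1]
gripper_width: 36.1
grasp_force: 0.0
```

```bash
python3 - <<'E'
from h import *
s=arm.read_state();print(s["position"],s["contact_force"],s["grasp_force"]);part("s3")
E
```

```text
[483.8  -68.64  59.82] [ 0.14  0.8  -0.06] 0.0
top 62 [267.29 247.76] 69.55569528814927 teeth to go 1.943805814795532
scene 44 [367.25 251.23] 71.15006489973456 teeth to go 1.9411527983157921
```

Emit:
step_arm --motion '[{"dr": [0,0,-0.6],"slide": [-1,-14,0],"jaw": 36},{"dr": [0,0,-1.2],"slide": [-3,-28,0],"jaw": 36},{"dr": [0,0,-1.9],"slide": [-6,-41,0],"jaw": 36},{"dr": [0,0,-2.5],"slide": [-11,-55,0],"jaw": 36},{"dr": [0,0,-3.1],"slide": [-16,-68,0],"jaw": 36},{"dr": [0,0,-3.8],"slide": [-23,-80,0],"jaw": 36},{"dr": [0,0,-4.4],"slide": [-31,-94,0],"jaw": 36},{"dr": [0,0,-4.4],"slide": [-31,-94,0],"jaw": 36}]'

```text
clock: 19.7
position: [579.1, -53.7, 58.4]
ee_rot: [0.849, -0.528, -0.001, 0.002]
contact_force: [-3.2, -5.6, 1.2]
gripper_width: 35.7
grasp_force: 2.4
```

Emit:
step_arm --motion '[{"dr": [0,0,0],"slide": [0,0,0],"jaw": 36},{"dr": [0,0,0.9],"slide": [-1,20,0],"jaw": 36},{"dr": [0,0,1.8],"slide": [-5,40,0],"jaw": 36},{"dr": [0,0,2.7],"slide": [-11,59,0],"jaw": 36},{"dr": [0,0,3.6],"slide": [-19,77,0],"jaw": 36},{"dr": [0,0,4.4],"slide": [-29,95,0],"jaw": 36},{"dr": [0,0,4.4],"slide": [-29,95,0],"jaw": 36},{"dr": [0,0,4.4],"slide": [-29,95,0],"jaw": 36}]'

```text
clock: 20.7
position: [483.3, -68.7, 59.7]
ee_rot: [-0.651, 0.759, -0.001, 0.001]
contact_force: [0.9, 0.8, -0.2]
gripper_width: 36.2
grasp_force: 0.0
```

```bash
python3 - <<'E'
from h import *
s=arm.read_state();print(s["position"],s["contact_force"],s["grasp_force"]);part("s4")
E
```

```text
[483.26 -68.67  59.71] [ 0.9   0.84 -0.24] 0.0
top 31 [260.23 258.52] 72.28702001724352 teeth to go 1.0821170207211215
scene 43 [371.26 240.07] 71.49415694137818 teeth to go 0.9164396030665627
```

One stroke remains.

Emit:
step_arm --motion '[{"dr": [0,0,-0.6],"slide": [-1,-14,0],"jaw": 36},{"dr": [0,0,-1.2],"slide": [-3,-28,0],"jaw": 36},{"dr": [0,0,-1.9],"slide": [-6,-41,0],"jaw": 36},{"dr": [0,0,-2.5],"slide": [-11,-55,0],"jaw": 36},{"dr": [0,0,-3.1],"slide": [-16,-68,0],"jaw": 36},{"dr": [0,0,-3.8],"slide": [-23,-80,0],"jaw": 36},{"dr": [0,0,-4.4],"slide": [-31,-94,0],"jaw": 36},{"dr": [0,0,-4.4],"slide": [-31,-94,0],"jaw": 36}]'

```text
clock: 21.8
position: [578.6, -53.8, 58.3]
ee_rot: [0.849, -0.528, -0.001, 0.002]
contact_force: [-2.8, -4.9, 0.9]
gripper_width: 36.4
grasp_force: 2.4
```

Emit:
step_arm --motion '[{"dr": [0,0,0],"slide": [0,0,0],"jaw": 36},{"dr": [0,0,0.9],"slide": [-1,20,0],"jaw": 36},{"dr": [0,0,1.8],"slide": [-5,40,0],"jaw": 36},{"dr": [0,0,2.7],"slide": [-11,59,0],"jaw": 36},{"dr": [0,0,3.6],"slide": [-19,77,0],"jaw": 36},{"dr": [0,0,4.4],"slide": [-29,95,0],"jaw": 36},{"dr": [0,0,4.4],"slide": [-29,95,0],"jaw": 36},{"dr": [0,0,4.4],"slide": [-29,95,0],"jaw": 42}]'

```text
clock: 22.8
position: [482.7, -68.7, 59.6]
ee_rot: [-0.651, 0.759, -0.001, 0.001]
contact_force: [0.3, 0.5, 0.2]
gripper_width: 41.9
grasp_force: 0.0
```

Emit:
step_arm --motion '[{"dr": [0,0,0],"slide": [0,0,0],"jaw": 44},{"dr": [0,0,0],"slide": [0,0,-15],"jaw": 44},{"dr": [0,0,0],"slide": [0,0,-35],"jaw": 44},{"dr": [0,0,0],"slide": [0,0,-55],"jaw": 44},{"dr": [0,0,0],"slide": [0,0,-75],"jaw": 44},{"dr": [0,0,0],"slide": [0,0,-95],"jaw": 44},{"dr": [0,0,0],"slide": [0,0,-110],"jaw": 44},{"dr": [0,0,0],"slide": [0,0,-110],"jaw": 44}]'

```text
clock: 23.8
position: [482.5, -68.8, 170.2]
ee_rot: [-0.65, 0.76, -0.001, 0.001]
contact_force: [0.2, -0.2, -0.1]
gripper_width: 43.9
grasp_force: 0.0
```

```bash
python3 - <<'E'
from h import *
s=arm.read_state();print(s["position"],s["contact_force"],s["grasp_force"]);part("s5")
a=cv2.imread("pics/scene_s5.png")[160:340,190:430];b=cv2.imread("pics/top_s5.png")[160:340,200:440]
cv2.imwrite("pics/f.png",cv2.resize(np.vstack([a,b]),None,fx=1.66,fy=1.66,interpolation=2)) 
E
```

```text
[482.53 -68.81 170.25] [ 0.19 -0.19 -0.09] 0.0
top none
scene 30 [370.03 229.4 ] 72.22288499659447 teeth to go -0.025599337885524973
```

View pics/f.png

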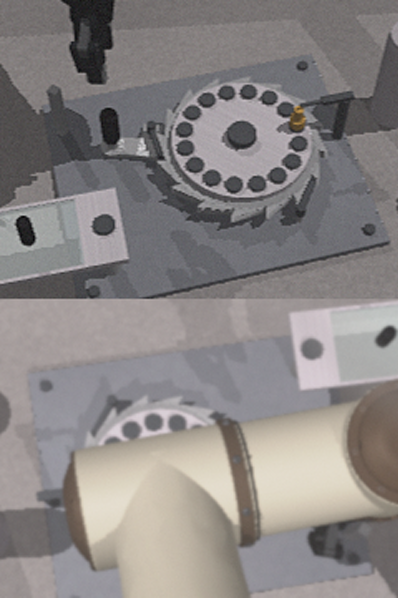

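The scene view shows the brass part right at the pointer tip (crop (298,118)), with about 0 teeth to go. The lever handle at (110,125) is at home and free, the guard is swung well out, and the gripper is clear of everything.

```bash
python3 -c "
from bench import arm
print(arm.job_done())"
```

```text
the job is handed in; nothing more can be done
None
```

I handed the job in at about 24 s: key turned about 85°, guard about 85° open, and after five full lever strokes the brass part stands under the pointer, with the lever back home and the gripper clear. The hand-in returned no verdict.

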